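# Find the high spot of a trimmer disc on the runout stand

## Robot

A 6-joint arm with a two-finger parallel gripper is mounted at the origin on the work surface. World frame = base frame: x ahead of the robot, y to its left, z up, the work surface at z = 0. Lengths are in m, angles in rad, forces in N, time in s.
With the tool pointing down it reaches from about 0.275 to 0.875 m from the base axis. Payload 12.5 kg.
Tool frame: the origin (TCP) lies on the centre line of the jaws, within the pads' length; the fingertips stand r.finger_overhang ahead of it and the grasp point (between the pads) lies 3 mm ahead of it (r.finger_overhang is the distance from the TCP to the fingertips, in m); z points along the fingers, y is the direction in which the jaws open and shut (so a half turn about z gives the same grasp; the last joint's range is limited). The gripper opens to 85 mm and grips with 20 to 120 N. Pads are 22 mm wide; open, the fingers measure 114 mm over their backs; the gripper's body (76 mm by 85 mm) begins 54 mm behind the grasp point. The pads swing forward as they close: fully open they stand 13 mm farther back than shut.
Start: joints at [-1.201, 0.351, 1.652, -0, 1.139, -0.085], TCP at [0.242, -0.494, 0.253] pointing down, gripper open.
Joint ranges: [-2.75, 2.75], [-0.79, 2.1], [0.01, 2.65], [-1.57, 4.71], [0.07, 3.14], [-2.87, 2.87]. Speed limits (rad/s): [2.22, 2.22, 2.79, 3.14, 3.14, 3.14].

## Interface

Orientations are given as a unit quaternion [x, y, z, w].
In Python, from cell import r, optics gives the robot as it stands. The module is installed in compiled form; this text tells all that it offers. Calls block until the motion is done:
- r.move_to(position, orientation): joint-space move of the TCP to a pose.
- r.move_linear(position, rot=None, vel=0.15): straight line of the TCP; rot=None keeps the orientation; vel is the mean speed in m/s.
- r.set_joints(angles): joint-space move.
- r.set_gripper(opening, squeeze=None): opening from 0.0 (shut) to 1.0 (fully open); squeeze is the grip in N (None keeps the last); returns when the fingers have stopped.
- r.sleep(seconds).
- r.inverse_kinematics(position, orientation): joint angles nearest the present ones, or None.
- optics.get_image(name): name is "scene" or "side" or "wrist"; returns a dict with "pixels" (384x512x3 uint8, red, green, blue), "depth" (384x512 float32, m along the optical axis (not along the pixel's ray), 0 where there is no reading), "fx", "fy", "cx", "cy" (pixels), "D" ([k1, k2, p1, p2, k3] as OpenCV has them; the pictures are not rectified), "camera_from_world" (4x4, takes a point from world to camera coordinates); the wrist camera has in their place "mount" (4x4, takes a point from camera to tool coordinates, whose origin is the TCP and whose axes are the flange's). Camera axes: x right, y down, z forward; pixel columns grow to the right and rows downward; lengths in m; the calibration is good to about 2 mm. A picture is of the moment at which its call begins: read the wrist's pose just before it.
A pose or a line that the arm cannot do raises r.PlanningError and nothing moves.
- r.hand_in(): hands the job in, once; it reports no verdict.
Readings, each from a call of its own:
- r.current_t(): time.
- r.current_q(): joint angles.
- r.current_qvel(): joint speeds.
- r.current_effort(): joint torques, N m.
- r.current_tool_pos(): TCP position.
- r.current_ee_rot(): TCP orientation.
- r.current_contact_force(): force on the tool from outside, world axes, zero at the start.
- r.current_torque(): the same for the moment, N m.
- r.current_opening(): opening from 0.0 (shut) to 1.0 (fully open).
Only numpy, scipy, OpenCV 4.12 (cv2) and the standard library are available. Lean on these libraries where they do the work, as an engineer would, in place of code of your own. Each camera call takes 0.05 s, during which the arm holds its last target.

## Task

Gently press the pointer arm down to its stop so that its tip stands at the rim of the trimmer disc, then take the red handle and turn the disc slowly and gently to find by feel where the rim pushes hardest on the pointer. Leave the disc stopped with that highest spot, not the smaller rise, right at the pointer tip, let go, and leave everything else where it is.

Things in the scene. Friction and masses are not known exactly. Their poses are not given: they have to be found in the camera images.
- stand: Grey runout stand fixed to the bench; it carries disc, plate and handle. Origin on the disc's vertical axis at bench height, z up, the pointer on its +y side. Base plate 150 (x) by 310 (y, -90 to +220), 16 high. Its hub carries an aluminium plate, radius 62, top 67 above the bench (nut to 73); the disc is clamped under it at an unknown angle, different every time.
- disc_centre (a point): Middle of the brick-red abrasive disc, on its axis, 53 above the bench; disc radius 90, 16 thick. This point does not turn. The rim bears one high spot, 3.4 high, fading out over 0.4 rad to either side, and one smaller rise, 1.5 high, over 0.25 rad, 2.3 rad counter-clockwise (from above) of it. No pose or joint value tells where they are; the high spot does not start at the pointer.
- handle (a point): Middle of the red upright round handle sleeve, 50 from the disc's axis, 91 above the bench; diameter 20, 70 to 112 above the bench, free to spin on its pin. Led round the axis it turns plate and disc together, either way, without end. Drag at the handle: about 1.5 N on the plain rim, 3 N over the smaller rise, 5 to 6 N over the high spot, where the sprung tip rubs hardest; alike in both directions, mirrored about each top. The disc stays where it is left.
- crank (a joint): Angle of plate, handle and disc about the vertical axis, rad, counter-clockwise from above; at 0 the handle is on the stand's -x side. No end stops; starts between -1 and 1. Slowly means well below 4 rad/s (0.2 m/s at the handle).
- gauge: Dark post with the pointer, fixed on the stand's base 190 from the disc's axis. Origin at its foot, 16 above the bench, axes as the stand's. The pointer's hinge lies 37 above it, along x; the arm (16 wide, 10 high) reaches to -y and ends in a sprung brass ball, radius 6. Spring 2.5 N per mm: about 6.4 N on the high spot, 2.5 N on the smaller rise, no touch on the plain rim.
- rim_point (a point): Fixed point where the ball's front stands when the pointer is down: at the plain rim (0.3 clear of it), 90 from the disc's axis towards the gauge, 53 above the bench. The high spot must come here.
- press_pad (a point): Middle of the top of the blue pad (26 by 26) on the pointer arm, where to press it down; 45 from the hinge along the arm and 11 above the arm's axis. With the arm fully down it is 64 above the bench.
- pointer (a joint): Angle of the pointer arm, rad: 0 level, down on its stop, in use; it starts raised by 0.45 to 0.8. It stays where it is left and needs about 2 N at the pad to move. Press it gently: never over 60 N.
- stone_model: Bystander, loose: plaster dental model with pink gum and white teeth, 58 by 64 by 41 high. Origin at its underside's centre.
- wax_jar: Bystander, loose: white jar with blue cap, diameter 60, 60 high. Origin at its underside's centre.
- bur_tray: Bystander, loose: white open tray 130 by 170 by 45 with yellow pads in it. Origin at its underside's centre.

How it is judged:
On the way:
1. the pointer arm is down on its stop (value of joint pointer below 0.04 rad), for 0.2 s.
At the end, for the whole second after the job is handed in: The pointer arm is down (within 0.04 rad of its stop), the disc stands still and its rim presses on the pointer tip with more than 5 N, that is, the top of the high spot is within about 0.16 rad (14 mm along the rim) of the tip (about 6.4 N at the very top, 2.5 N at the smaller rise) (value of joint pointer below 0.04 rad and contact force between stand and gauge above 5 N and velocity of joint crank between -0.05 and 0.05 rad/s); the robot touches nothing.
It fails at once if the disc is spun faster than 4 rad/s (velocity of joint crank above 4 rad/s or velocity of joint crank below -4 rad/s).
It fails at once if a bystander is moved by more than 20 mm (distance of any of stone_model, wax_jar, bur_tray from where it was at the start of the episode above 0.02 m).
It fails at once if the pointer or its post is pressed with more than 60 N (contact force between any of the fingers, the arm and gauge above 60 N).
It also fails if it takes over 72 s, if anything falls off the work surface, if the arm or the gripper's body presses on something with over 40 N, if the wrist force passes 120 N, or if a joint passes its speed limit or range.

## Working session

There is one attempt and no reset: what is moved stays moved. The work goes in short steps, each a Python script; the robot and the scene stay as the last script left them, time stands still between calls to the robot, and variables do not carry over. Pictures are saved under pics/ and viewed, and the job is handed in when it is done.

```bash
mkdir -p pics; python3 - <<'E'
from cell import r, optics
import cv2,numpy as np
print(r.current_t(),r.finger_overhang,r.current_tool_pos(),r.current_ee_rot())
for n in ["scene","side","wrist"]:
    im=optics.get_image(n); cv2.imwrite(f"pics/{n}0.png",im["pixels"][:,:,::-1]); np.savez(f"{n}0.npz",**im)
    print(n,im["fx"],im["cx"],im["cy"],im["D"],im.get("camera_from_world",im.get("mount")))
E
```

```text
0.0 0.022 [ 0.24150751 -0.49380161  0.25276731] [ 9.74259328e-01  2.25429454e-01 -9.03300230e-05 -5.61114952e-04]
scene 396.40064140438557 260.8950522371304 188.97735477644756 [0.0201613 0.        0.        0.        0.       ] [[ 0.04558902  0.99889714  0.01123143 -0.07134744]
 [ 0.73978221 -0.02620355 -0.67233597 -0.35572416]
 [-0.67130017  0.03895995 -0.74016093  1.63993641]
 [ 0.          0.          0.          1.        ]]
side 415.08679417847316 254.37590445974726 194.15004435620494 [0.03920284 0.         0.         0.         0.        ] [[-0.9238435   0.38210571  0.02254794  0.48767938]
 [ 0.21647619  0.5701549  -0.79250328 -0.05851427]
 [-0.31567584 -0.72726791 -0.60945069  1.63097188]
 [ 0.          0.          0.          1.        ]]
wrist 318.18635392449966 257.422664881534 194.53680340656965 [-0.0491656  0.         0.         0.         0.       ] [[ 8.10394254e-04 -9.55131523e-01 -2.96180887e-01  7.48226655e-02]
 [ 9.99999561e-01  6.34986748e-04  6.88424029e-04  4.51838049e-04]
 [-4.69464553e-04 -2.96181315e-01  9.55131618e-01 -1.21430871e-01]
 [ 0.00000000e+00  0.00000000e+00  0.00000000e+00  1.00000000e+00]]
```

View pics/scene0.png

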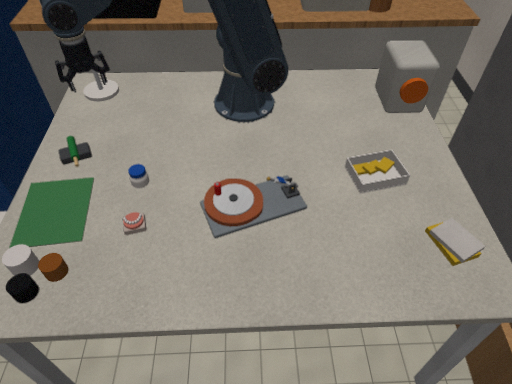

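View pics/side0.png

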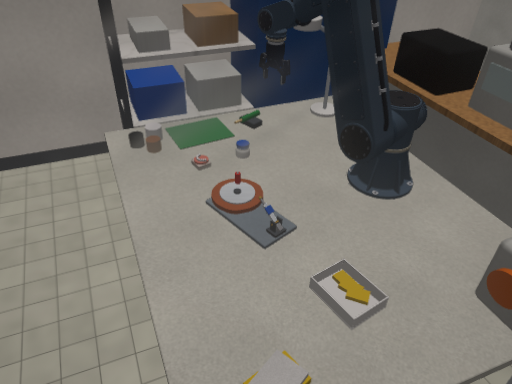

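The scene view shows the disc centre at about (234,201), the handle at (217,188), and the gauge post at (290,190) with its blue pad at (282,181). The side view shows the disc at (237,193) and the gauge at (272,222). I'll get rough positions from these, then look from above with the wrist camera.

```bash
cat > h.py <<'E'
import numpy as np,cv2
from scipy.spatial.transform import Rotation as R
def T_wc(im,pose=None):
    if "camera_from_world" in im: return np.linalg.inv(im["camera_from_world"])
    T=np.eye(4);T[:3,:3]=R.from_quat(pose[1]).as_matrix();T[:3,3]=pose[0];return T@im["mount"]
def ray(im,uv,pose=None):
    K=np.array([[im["fx"],0,im["cx"]],[0,im["fy"],im["cy"]],[0,0,1.]])
    p=cv2.undistortPoints(np.array(uv,float).reshape(-1,1,2),K,np.array(im["D"],float)).reshape(-1,2)
    T=T_wc(im,pose); d=np.c_[p,np.ones(len(p))]@T[:3,:3].T
    return T[:3,3],d
def onz(im,uv,z,pose=None):
    o,d=ray(im,uv,pose); return o+d*((z-o[2])/d[:,2])[:,None]
def tri(r1,r2):
    (o1,d1),(o2,d2)=r1,r2; d1=d1[0];d2=d2[0]
    s,_,_,_=np.linalg.lstsq(np.c_[d1,-d2],o2-o1,rcond=None)
    a=o1+s[0]*d1;b=o2+s[1]*d2; return (a+b)/2,np.linalg.norm(a-b)
E
python3 - <<'E'
from h import *
S={n:dict(np.load(n+"0.npz")) for n in("scene","side")}
def show(im,x0,x1,y0,y1,n):
    c=im["pixels"][y0:y1,x0:x1,::-1]; cv2.imwrite(n,cv2.resize(c,None,fx=6,fy=6,interpolation=cv2.INTER_CUBIC))
show(S["scene"],195,315,165,240,"pics/sc.png"); show(S["side"],200,300,165,245,"pics/si.png")
print(onz(S["scene"],[[234,198],[217,188],[290,190]],0.07), onz(S["side"],[[237,193]],0.07))
E
```

```text
[[ 0.57998747 -0.03714918  0.07      ]
 [ 0.53721817 -0.08953399  0.07      ]
 [ 0.55351627  0.13517577  0.07      ]] [[ 0.58250252 -0.02816081  0.07      ]]
```

View pics/sc.png

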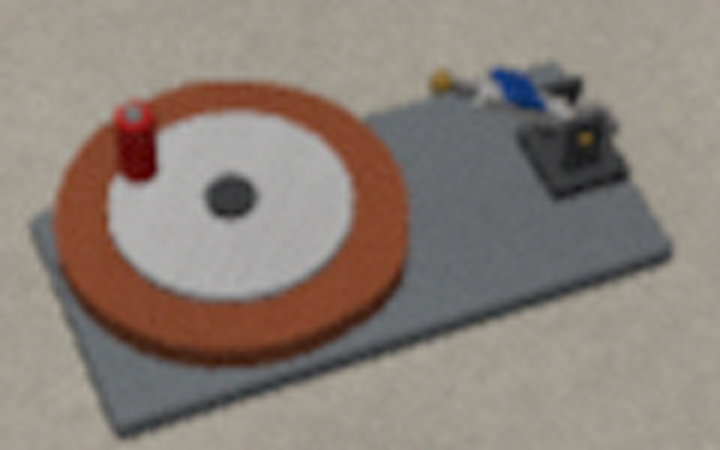

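View pics/si.png

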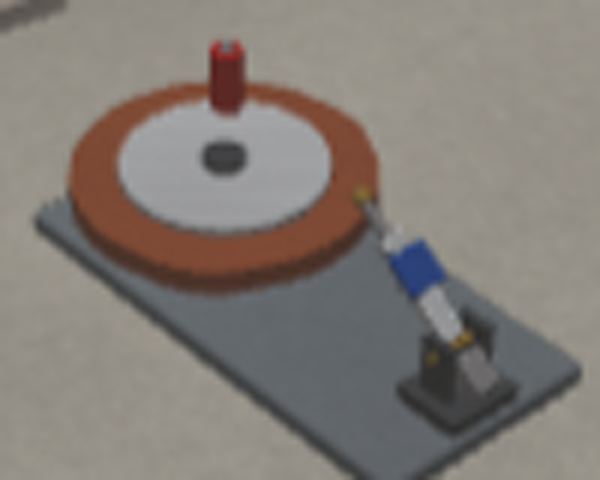

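```bash
python3 - <<'E'
from h import *
from cell import r,optics
S={n:dict(np.load(n+"0.npz")) for n in("scene","side")}
p=lambda x0,y0,x,y:[[x0+(x+.5)/6-.5,y0+(y+.5)/6-.5]]
for nm,a,b in [("nut",(231,196),(224,157)),("handletop",(137,110),(227,46)),("pad",(517,88),(418,265)),("ball",(440,80),(361,194)),]:
    print(nm,tri(ray(S["scene"],p(195,165,*a)),ray(S["side"],p(200,165,*b))))
r.move_to([0.53,0.03,0.36],[1,0,0,0])
pose=(r.current_tool_pos(),r.current_ee_rot()); im=optics.get_image("wrist")
np.savez("w1.npz",pos=pose[0],q=pose[1],**im); cv2.imwrite("pics/w1.png",im["pixels"][:,:,::-1]); print(pose,r.current_t())
E
```

```text
nut (array([ 0.57816431, -0.03975669,  0.07078617]), np.float64(0.0009256135808475023))
handletop (array([ 0.55929801, -0.08428327,  0.1152812 ]), np.float64(0.0014699830819953933))
pad (array([0.52311955, 0.10809876, 0.08741926]), np.float64(0.00041193649317517334))
ball (array([0.53916877, 0.06693929, 0.11071537]), np.float64(0.0008224544690560536))
(array([0.53001292, 0.02938963, 0.35986078]), array([ 9.99999941e-01, -3.14887345e-04, -1.16869308e-04,  7.06140665e-05])) 2.375
```

View pics/w1.png

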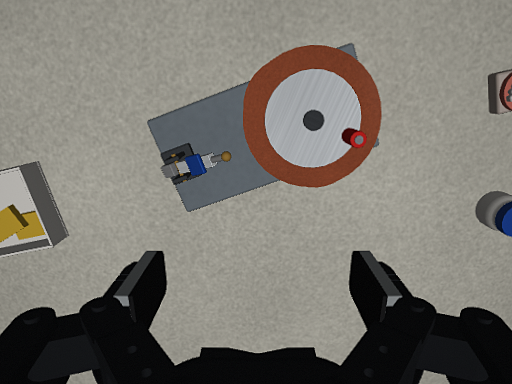

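The wrist view shows the disc centre at (313,120), the handle top at (359,139), the ball at (226,157), the pad at (194,163), and the base corners at (149,122), (188,211) and (352,43). Next I'll refine the positions.

```bash
python3 - <<'E'
from h import *
im=dict(np.load("w1.npz")); pose=(im["pos"],im["q"])
hsv=cv2.cvtColor(im["pixels"],cv2.COLOR_RGB2HSV); H,S,V=[hsv[...,i].astype(int) for i in range(3)]
def big(m):
    c,_=cv2.findContours(m.astype(np.uint8),cv2.RETR_EXTERNAL,cv2.CHAIN_APPROX_NONE); return max(c,key=cv2.contourArea)
def circ(P):
    A=np.c_[2*P[:,:2],np.ones(len(P))]; s=np.linalg.lstsq(A,(P[:,:2]**2).sum(1),rcond=None)[0]
    rr=np.sqrt(s[2]+s[0]**2+s[1]**2); return s[:2],rr
red=((H<14)&(S>110)&(V>60)); red[:, :220]=0; red[:,460:]=0; red[220:]=0
c=big(red)[:,0]; cc,rr=circ(onz(im,c,0.061,pose)); print("disc",cc,rr)
white=(S<50)&(V>150); white[:, :258]=0; white[:,370:]=0;white[:60]=0;white[175:]=0
c=cv2.convexHull(big(white))[:,0]; print("plate",circ(onz(im,c,0.067,pose)))
dark=(V<80); dark[:, :295]=0; dark[:,335:]=0;dark[:100]=0;dark[140:]=0
nut=onz(im,[big(dark)[:,0].mean(0)],0.073,pose); print("nut",nut)
hr=red&((H<5)|(H>172)|(S>215)); 
hr=(((H<6)|(H>174))&(S>150)); hr[:, :330]=0; hr[:,380:]=0;hr[:110]=0;hr[170:]=0
b=big(hr)[:,0]; print("handle bbox",b.min(0),b.max(0)); print("handle",onz(im,[[359.5,139.5]],0.112,pose))
blue=(H>100)&(H<130)&(S>130);blue[:, 230:]=0;b=big(blue)[:,0];print("pad px",b.mean(0)); print(onz(im,[b.mean(0)],0.09,pose))
K=onz(im,[[149,122],[188,211],[352,43]],0.016,pose); print(K); 
for v in (K[0]-K[1],K[0]-K[2]): print(np.linalg.norm(v),np.degrees(np.arctan2(v[1],v[0])))
grey=(S>20)&(S<70)&(H>95)&(H<115)&(V>70)&(V<150);grey[230:]=0;grey[:,:140]=0;grey[:,400:]=0
b=big(grey); print(cv2.minAreaRect(b))
E
```

```text
disc [ 0.57674379 -0.04166983] 0.0894232086069605
plate (array([ 0.57662594, -0.04216786]), np.float64(0.06129380245947848))
nut [[ 0.57660126 -0.04134317  0.073     ]]
handle bbox [342 129] [366 147]
handle [[ 0.55750987 -0.09011392  0.112     ]]
pad px [195.08064516 164.5483871 ]
[[0.52316535 0.10650358 0.09      ]]
[[ 0.57028673  0.18453732  0.016     ]
 [ 0.43397608  0.13656242  0.016     ]
 [ 0.67552492 -0.09963642  0.016     ]]
0.14450669543899325 19.389659046726372
0.30303430560205524 110.32112569024656
((214.36495971679688, 148.50363159179688), (102.1811752319336, 108.6742935180664), 70.01689147949219)
```

```bash
cat >> h.py <<'E'
C=np.array([0.5768,-0.0416]); YAW=np.radians(20.0)
ys=np.array([-np.sin(YAW),np.cos(YAW)]); xs=np.array([np.cos(YAW),np.sin(YAW)])
def qd(deg): return (R.from_euler('z',deg,degrees=True)*R.from_euler('x',180,degrees=True)).as_quat()
E
python3 - <<'E'
from h import *
from cell import r,optics
for psi in (-70,110,20,-160):
    print(psi,[np.round(r.inverse_kinematics(list(p)+[z],qd(psi)),2) if r.inverse_kinematics(list(p)+[z],qd(psi)) is not None else None for p,z in ((C+.147*ys,.15),(C-.05*ys,.096))])
print(r.current_contact_force())
psi=-70
P=C+.147*ys
r.set_gripper(0.0)
r.move_to([*P,0.18],qd(psi))
print(r.current_t(),r.current_opening(),r.current_contact_force())
im=optics.get_image("side");cv2.imwrite("pics/s2.png",cv2.resize(im["pixels"][140:260,190:310,::-1],None,fx=5,fy=5))
E
```

```text
-70 [None, array([-0.23,  0.63,  1.63, -0.  ,  0.87,  2.57])]
110 [array([ 0.09,  0.46,  1.78, -0.  ,  0.9 , -0.25]), array([-0.23,  0.63,  1.63,  0.  ,  0.87, -0.57])]
20 [array([ 0.09,  0.46,  1.78, -0.  ,  0.9 ,  1.32]), array([-0.23,  0.63,  1.63, -0.  ,  0.87,  1.  ])]
-160 [array([ 0.09,  0.46,  1.78,  0.  ,  0.9 , -1.83]), array([-0.23,  0.63,  1.63,  0.  ,  0.87, -2.15])]
[ 0.31183395 -0.51503736 -0.7955805 ]Traceback (most recent call last):
  File "<stdin>", line 9, in <module>
cell.PlanningError: the arm cannot take that pose within its joint ranges
```

Yaw 110 works, so I'll use that.

```bash
python3 - <<'E'
from h import *
from cell import r,optics
P=C+.147*ys
r.move_to([*P,0.16],qd(110))
f0=r.current_contact_force()
print(r.current_t(),r.current_opening(),f0,r.current_tool_pos())
im=optics.get_image("side");cv2.imwrite("pics/s2.png",cv2.resize(im["pixels"][140:260,190:310,::-1],None,fx=5,fy=5))
im=optics.get_image("scene");cv2.imwrite("pics/c2.png",cv2.resize(im["pixels"][130:250,200:320,::-1],None,fx=5,fy=5))
E
```

```text
4.7167 -0.002476801301818986 [-0.01913484 -0.43631284  0.61832821] [0.52679592 0.09648063 0.16036217]
```

View pics/s2.png

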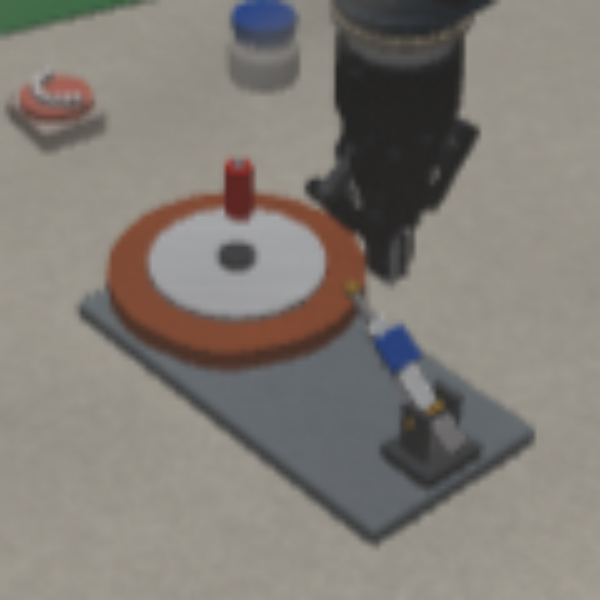

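View pics/c2.png

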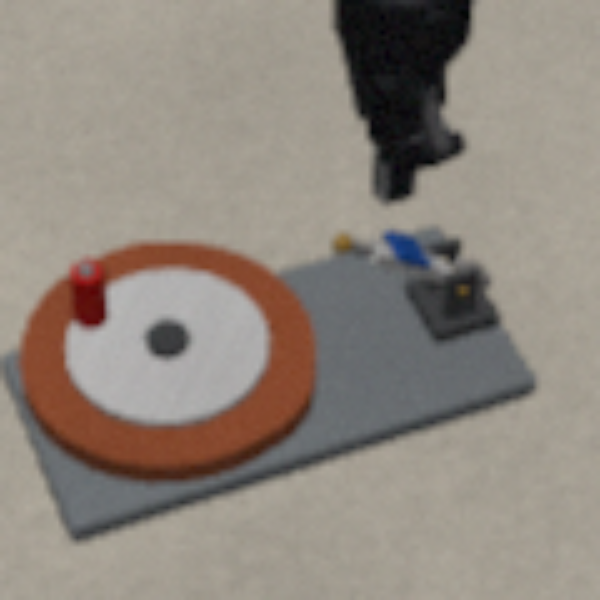

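Both views show the shut fingertips clear above the blue pad, in line with the arm. I'll press down with the force watched.

```bash
python3 - <<'E'
from h import *
from cell import r,optics
P=C+.147*ys
f0=r.current_contact_force()
log=[]
r.move_linear([*P,0.128],vel=.1)
z=.128
while z>.082:
    z-= .004 if z>.0935 else .001
    r.move_linear([*P,z],vel=.04)
    f=r.current_contact_force()-f0; log.append((round(z,4),round(r.current_tool_pos()[2],4),*np.round(f,1)))
    if abs(f[2])>12: break
for l in log: print(*l)
print(r.current_t())
im=optics.get_image("side");cv2.imwrite("pics/s3.png",cv2.resize(im["pixels"][140:260,190:310,::-1],None,fx=5,fy=5))
E
```

```text
0.124 0.1242 0.2 0.8 -0.7
0.12 0.1198 0.6 -0.2 -0.3
0.116 0.1161 2.9 -0.7 1.8
0.112 0.112 1.4 -0.8 2.7
0.108 0.1078 1.6 0.3 0.4
0.104 0.1036 1.0 -0.7 -1.3
0.1 0.0996 1.1 -0.7 -0.7
0.096 0.0957 0.7 -0.4 0.3
0.092 0.0917 0.8 -0.6 1.9
0.091 0.091 0.7 -0.9 -0.5
0.09 0.09 1.8 -0.4 1.0
0.089 0.0889 1.7 -0.8 -0.4
0.088 0.0879 1.3 0.7 0.2
0.087 0.0869 0.8 -0.3 0.8
0.086 0.086 1.2 -1.4 4.0
0.085 0.0859 -2.5 -2.3 14.0
9.2833
```

View pics/s3.png

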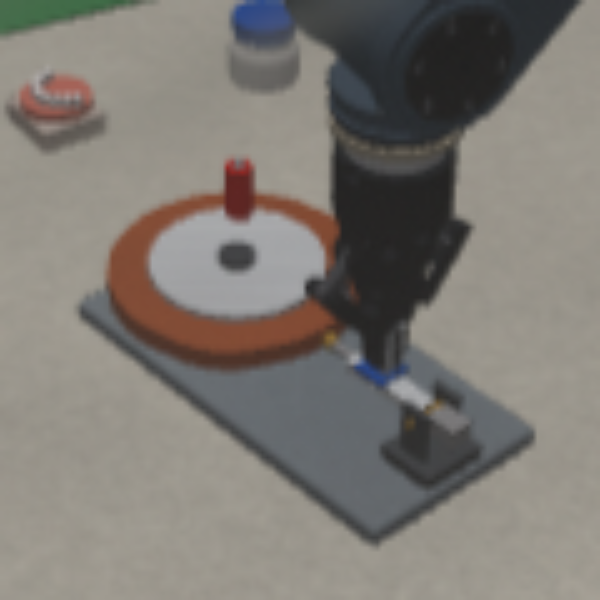

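The pointer is on its stop: motion stopped at the expected height (TCP 0.086), force rose to 14 N, and the arm looks level in the picture. Next I'll grip the handle.

```bash
python3 - <<'E'
from h import *
from cell import r,optics
P=C+.147*ys
r.move_linear([*P,0.17],vel=.15)
a=np.radians(-111.7); Hd=C+.05*np.array([np.cos(a),np.sin(a)])
q=qd(69)
r.move_to([*Hd,0.18],q)
r.set_gripper(0.6,40)
p=(r.current_tool_pos(),r.current_ee_rot()); im=optics.get_image("wrist")
cv2.imwrite("pics/w4.png",im["pixels"][:,:,::-1]); np.savez("w4.npz",pos=p[0],q=p[1],**im)
im=optics.get_image("side");cv2.imwrite("pics/s4.png",cv2.resize(im["pixels"][140:260,190:310,::-1],None,fx=5,fy=5))
print(r.current_t(),p,Hd)
t=r.current_t(); F=[r.current_contact_force() for _ in range(4)]; print(F,r.current_t()-t)
E
```

```text
11.4667 (array([ 0.5583357 , -0.08788933,  0.18004389]), array([8.24008100e-01, 5.66578017e-01, 2.54149939e-05, 3.97249781e-05])) [ 0.55831266 -0.08805663]
[array([ 0.55389144,  0.2716366 , -0.17533152]), array([ 0.55389144,  0.2716366 , -0.17533152]), array([ 0.55389144,  0.2716366 , -0.17533152]), array([ 0.55389144,  0.2716366 , -0.17533152])] 0.0
```

View pics/w4.png

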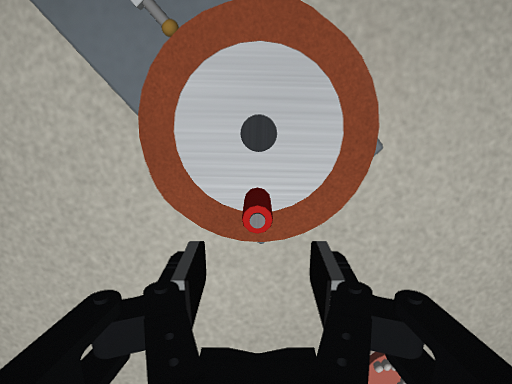

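View pics/s4.png

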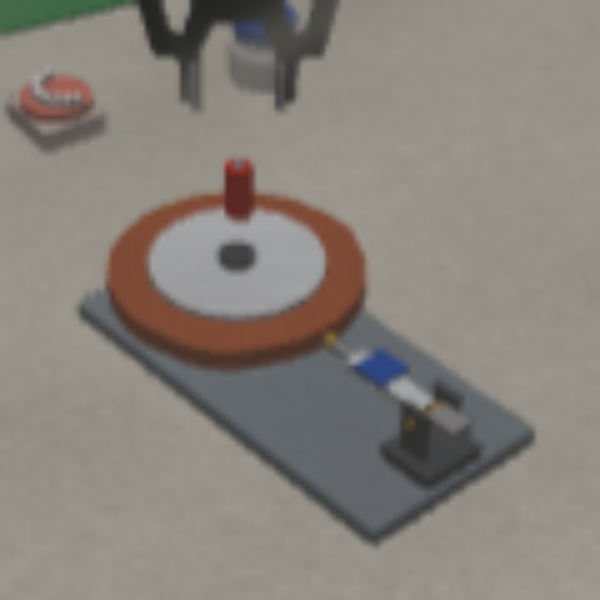

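The wrist view puts the handle top at (258,220), midway between the jaws and directly below the nut at (259,132). The side view shows the pointer arm staying level after release.

```bash
python3 - <<'E'
from h import *
from cell import r,optics
im=dict(np.load("w4.npz"));pose=(im["pos"],im["q"])
nut=onz(im,[[258.7,132.5]],.073,pose)[0];ht=onz(im,[[257.8,220.5]],.112,pose)[0]
print(nut,ht,np.linalg.norm((nut-ht)[:2]),np.degrees(np.arctan2(*(ht-nut)[1::-1])))
g=(C+nut[:2])/2 ; d=(ht-nut)[:2]; d/=np.linalg.norm(d); Hd=nut[:2]*.5+C*.5+.05*d
print(Hd)
q=qd(69)
f0=r.current_contact_force()
r.move_linear([*Hd,0.100],vel=.12)
r.sleep(.1); f1=r.current_contact_force()
r.set_gripper(0.0,40)
r.sleep(.1)
print(f0,f1,r.current_contact_force(),r.current_opening(),r.current_tool_pos(),r.current_t())
im=optics.get_image("side");cv2.imwrite("pics/s5.png",cv2.resize(im["pixels"][140:260,190:310,::-1],None,fx=5,fy=5))
E
```

```text
[ 0.57695836 -0.0415507   0.073     ] [ 0.55795559 -0.08933871  0.112     ] 0.05142761091917976 -111.68510606942002
[ 0.55840392 -0.08803678]
[ 0.55389144  0.2716366  -0.17533152] [-0.68245231  0.36913207  0.82211569] [-1.05607847 -0.03301431  6.39294366] 0.22159894819854956 [ 0.5587307  -0.08814861  0.10054359] 12.8667
```

View pics/s5.png

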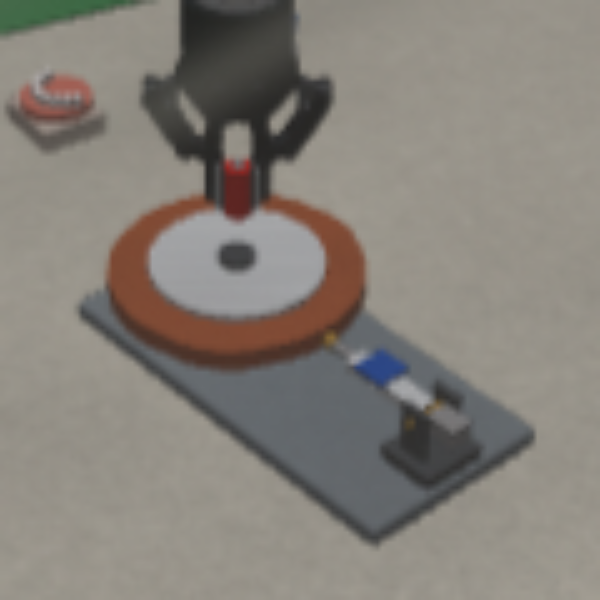

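```bash
cat >> h.py <<'E'
CC=np.array([0.57688,-0.04158]); A0=np.radians(-111.68)
def sweep(r,angs,z=0.1005,vel=.04,rad=.05,n=3):
    out=[]
    for d in angs:
        a=A0+np.radians(d); u=np.array([np.cos(a),np.sin(a)]); t=np.array([-u[1],u[0]])
        r.move_linear([*(CC+rad*u),z],vel=vel)
        F=[r.current_contact_force()]
        for _ in range(n-1): r.sleep(.015); F.append(r.current_contact_force())
        F=np.mean(F,0); p=r.current_tool_pos()[:2]-CC
        out.append((d,np.degrees((np.arctan2(p[1],p[0])-A0+np.pi)%(2*np.pi)-np.pi),np.linalg.norm(p)*1e3,F@np.r_[t,0],F@np.r_[u,0],F[2]))
        print(*np.round(out[-1],1),flush=True)
    return out
E
python3 - <<'E'
from h import *
from cell import r
sweep(r,range(6,61,6)); print(r.current_t())
E
```

```text
6.0 6.4 50.0 1.6 -0.1 2.0
12.0 12.3 50.0 1.0 -0.5 2.7
18.0 18.2 50.0 1.5 -0.8 3.4
24.0 24.1 50.0 1.8 -0.7 3.8
30.0 30.1 50.0 1.6 -1.5 4.2
36.0 35.9 50.0 1.2 -1.1 4.7
42.0 42.1 50.0 1.9 -1.0 4.8
48.0 48.2 50.0 3.0 -1.3 3.6
54.0 54.3 50.0 3.4 -1.4 4.4
60.0 60.4 50.0 4.8 -1.2 4.6
16.0833
```

```bash
python3 - <<'E'
from h import *
from cell import r
sweep(r,range(66,127,6)); print(r.current_t())
E
```

```text
66.0 66.0 49.9 2.7 -0.7 5.5
72.0 71.9 50.0 1.5 -0.2 6.0
78.0 77.9 50.0 1.3 0.1 6.1
84.0 83.9 49.9 0.9 0.1 6.0
90.0 89.9 49.9 1.5 -0.0 6.3
96.0 95.9 49.9 1.8 0.0 6.0
102.0 101.9 49.9 1.1 1.0 5.8
108.0 107.9 49.9 1.0 1.2 4.8
114.0 113.9 50.0 1.2 1.2 5.5
120.0 120.3 50.0 1.2 0.8 6.0
126.0 126.6 50.0 1.1 1.2 6.2
19.5667
```

The bump at about 57° is only about ±15° wide, which fits the smaller rise. The high spot should then appear near 57+132 = 189°, so I'll continue.

```bash
python3 - <<'E'
from h import *
from cell import r
sweep(r,[138,150,156,162,167,172,177,182,187,192,197,202,207,212,217,222]); print(r.current_t())
E
```

```text
138.0 139.3 50.0 1.0 -0.1 6.6
150.0 151.5 50.1 1.0 0.1 7.5
156.0 157.6 50.0 1.8 -0.9 7.6
162.0 163.6 50.1 1.1 -1.2 7.6
167.0 168.6 50.1 1.3 -2.4 8.6
172.0 173.6 50.1 1.3 -2.0 8.6
177.0 178.5 50.1 1.0 -2.4 9.5
182.0 -176.5 50.2 0.8 -2.6 8.9
187.0 -171.5 50.2 1.2 -3.5 8.2
192.0 -166.5 50.2 1.2 -3.5 9.0
197.0 -161.6 50.2 1.1 -4.5 8.3
202.0 -156.7 50.2 1.2 -4.8 8.5
207.0 -151.9 50.2 1.0 -5.3 7.6
212.0 -146.9 50.2 1.3 -5.0 7.4
217.0 -142.0 50.2 1.3 -5.2 7.3
222.0 -137.2 50.2 1.6 -5.0 6.7
24.5833
```

```bash
python3 - <<'E'
from h import *
from cell import r
sweep(r,[234,246,258,264,269,274,279,284,289,294,299,304,310]); print(r.current_t())
E
```

```text
234.0 -125.1 50.2 1.1 -5.5 5.9
246.0 -113.0 50.2 1.4 -5.2 5.7
258.0 -101.0 50.2 1.4 -5.0 5.0
264.0 -95.1 50.2 1.3 -5.0 4.8
269.0 -90.1 50.2 2.8 -5.3 4.3
274.0 -85.2 50.2 2.6 -5.6 3.5
279.0 -80.3 50.2 2.6 -5.8 4.1
284.0 -75.4 50.2 3.6 -5.4 3.5
289.0 -70.5 50.2 1.5 -5.7 3.8
294.0 -65.7 50.2 1.1 -5.8 3.2
299.0 -60.8 50.2 1.3 -6.1 3.1
304.0 -55.9 50.2 1.4 -5.7 3.8
310.0 -50.0 50.2 1.0 -6.2 3.9
28.875
```

The smaller rise is at about 277° with roughly 3 N, so the high spot is near 50–57° (+360). I'll fine-scan it in both directions.

```bash
python3 - <<'E'
from h import *
from cell import r
sweep(r,[325,340,355,370,382]+list(range(386,447,4)),n=4); print(r.current_t())
E
```

```text
325.0 -35.3 50.2 1.3 -5.9 4.3
340.0 -20.6 50.1 1.1 -5.1 5.6
355.0 -5.9 50.1 1.2 -3.6 6.6
370.0 9.0 50.0 1.2 -1.1 7.6
382.0 21.0 50.0 1.6 -0.3 7.6
386.0 25.0 50.0 1.1 -0.0 6.8
390.0 29.0 49.9 1.4 0.8 7.4
394.0 32.9 49.9 0.4 1.0 6.7
398.0 36.9 49.9 0.9 2.5 7.2
402.0 41.0 49.9 1.1 2.1 6.9
406.0 45.1 49.9 1.8 2.3 5.9
410.0 49.3 49.9 1.9 2.7 5.8
414.0 53.4 49.9 2.6 2.7 5.3
418.0 57.5 49.9 3.4 3.2 4.8
422.0 61.8 49.9 3.3 3.0 5.3
426.0 65.7 49.9 2.4 3.3 5.5
430.0 69.6 49.8 1.1 3.5 5.9
434.0 73.7 49.8 1.7 3.0 5.6
438.0 77.8 49.8 1.5 3.7 5.6
442.0 81.8 49.8 1.3 3.8 6.1
446.0 85.9 49.9 1.4 3.8 5.1
36.2333
```

```bash
python3 - <<'E'
from h import *
from cell import r
sweep(r,list(range(438,385,-4)),n=4); print(r.current_t())
E
```

```text
438.0 77.1 49.9 -0.8 3.5 6.4
434.0 73.1 49.9 -1.7 3.1 6.9
430.0 69.0 49.9 -1.5 3.2 6.8
426.0 65.1 49.9 -1.3 2.8 7.3
422.0 61.0 49.9 -0.9 2.8 7.5
418.0 56.9 49.9 -1.5 2.4 7.8
414.0 52.9 49.9 -1.3 2.3 8.0
410.0 48.7 49.9 -2.3 1.8 8.6
406.0 44.6 49.9 -2.8 2.0 9.9
402.0 40.5 49.9 -3.2 1.7 9.9
398.0 36.4 49.9 -4.0 1.1 10.5
394.0 32.6 49.9 -2.1 0.8 9.1
390.0 28.7 50.0 -1.7 0.2 9.9
386.0 24.7 49.9 -1.1 -0.2 9.3
40.5083
```

The readings after each stop are mirrored between the two directions. Forward they centre at 58° and in reverse at 40°, and the curves cross at about 49.5°, so that is the top. I'll go there, let go and check.

```bash
python3 - <<'E'
from h import *
from cell import r,optics
sweep(r,[392,398,404,410],n=2)
r.sleep(.2)
p=r.current_tool_pos()
r.set_gripper(0.5)
print(p,r.current_tool_pos(),r.current_contact_force(),r.current_opening())
r.move_linear([*r.current_tool_pos()[:2],0.18],vel=.1)
pose=(r.current_tool_pos(),r.current_ee_rot());im=optics.get_image("wrist")
cv2.imwrite("pics/w6.png",im["pixels"][:,:,::-1]);np.savez("w6.npz",pos=pose[0],q=pose[1],**im)
im=optics.get_image("side");cv2.imwrite("pics/s6.png",cv2.resize(im["pixels"][140:260,190:310,::-1],None,fx=5,fy=5))
print(r.current_t())
E
```

```text
392.0 31.3 49.9 1.3 0.6 7.4
398.0 37.2 50.0 0.7 1.5 8.2
404.0 43.4 49.9 1.9 1.2 6.8
410.0 49.5 49.9 2.4 1.8 5.5
[ 0.6002457  -0.08568899  0.10055266] [ 0.5999351  -0.0854941   0.09997067] [-0.29604893 -0.42020873 -0.08850739] 0.4994124278463851
43.3083
```

View pics/w6.png

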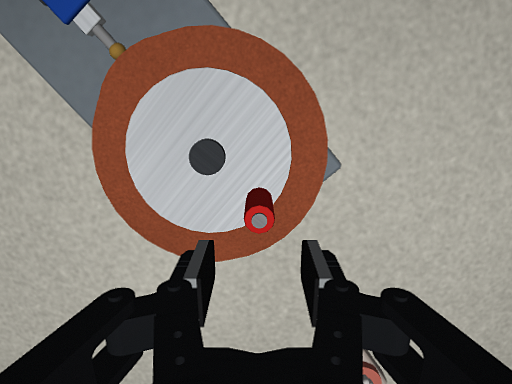

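View pics/s6.png

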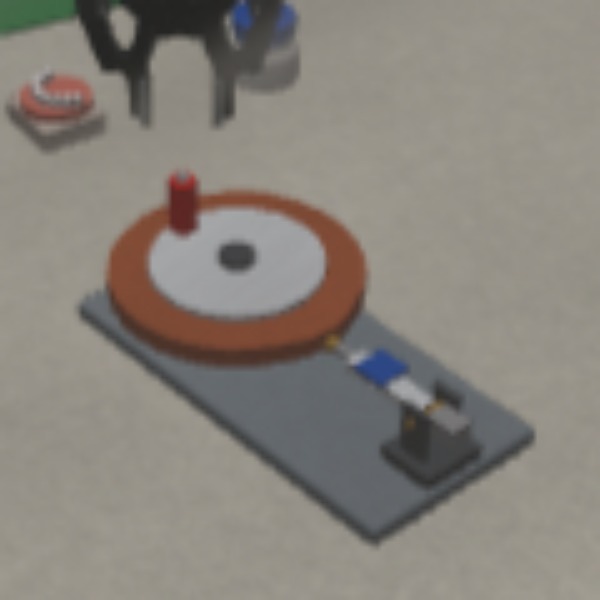

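The wrist view shows the handle released, with its top at (259,220), the nut at (207,157) and the ball touching the rim at (118,50). The side view shows the pointer level. As a check I'll compare the ball's push-back with the earlier free position, and confirm the disc angle.

```bash
python3 - <<'E'
from h import *
def big(m):
    c,_=cv2.findContours(m.astype(np.uint8),cv2.RETR_EXTERNAL,cv2.CHAIN_APPROX_NONE); return max(c,key=cv2.contourArea)
for n,nut,ht,ball in (("w4",(258.7,132.5),(257.8,220.5),(170,28)),("w6",(207,157),(259.3,220.5),(118,50))):
    im=dict(np.load(n+".npz"));pose=(im["pos"],im["q"])
    N=onz(im,[nut],.073,pose)[0];h=onz(im,[ht],.112,pose)[0]
    hsv=cv2.cvtColor(im["pixels"],cv2.COLOR_RGB2HSV).astype(int);H,S,V=hsv[...,0],hsv[...,1],hsv[...,2]
    m=(H>=13)&(H<28)&(S>100)&(V>60); w=np.zeros_like(m);w[ball[1]-14:ball[1]+14,ball[0]-14:ball[0]+14]=1
    c=big(m&w);(bx,by),br=cv2.minEnclosingCircle(c)
    B=onz(im,[(bx,by)],.053,pose)[0]; d=(B-N)[:2]; hd=(h-N)[:2]
    print(n,"ball px",bx,by,br,"ball dist mm",1e3*np.linalg.norm(d),"ang",np.degrees(np.arctan2(d[1],d[0])),"handle ang",np.degrees(np.arctan2(hd[1],hd[0])))
    red=(H<13)&(S>110)&(V>50)&(~m); red[262:]=0; c=big(red)[:,0]
    P=onz(im,c,.061,pose)[:,:2]-CC; a=np.degrees(np.arctan2(P[:,1],P[:,0]));rr=np.linalg.norm(P,axis=1)*1e3
    print([(k,round(float(np.median(rr[(a>=k)&(a<k+15)])),1)) for k in range(-180,180,15) if ((a>=k)&(a<k+15)).any()])
E
```

```text
w4 ball px 169.5 27.441177368164062 8.573516845703125 ball dist mm 96.56442894391185 ang 110.32853460046498 handle ang -111.68510606942002
[(-180, 91.2), (-165, 90.9), (-150, 90.1), (-135, 90.1), (-120, 90.2), (-105, 89.9), (-90, 89.8), (-75, 89.7), (-60, 89.5), (-45, 89.4), (-30, 89.4), (-15, 89.1), (0, 89.1), (15, 89.1), (30, 89.2), (45, 91.1), (60, 88.1), (75, 89.2), (90, 89.4), (105, 89.5), (120, 89.4), (135, 89.6), (150, 89.7), (165, 89.9)]
w6 ball px 116.93885040283203 50.478416442871094 8.075433731079102 ball dist mm 99.85840366046028 ang 110.25114033945727 handle ang -62.685265445065816
[(-180, 90.1), (-165, 90.1), (-150, 90.0), (-135, 83.7), (-120, 80.2), (-105, 90.0), (-90, 89.8), (-75, 89.8), (-60, 89.6), (-45, 89.3), (-30, 89.0), (-15, 88.9), (0, 88.9), (15, 88.9), (30, 89.0), (45, 88.9), (60, 89.0), (75, 89.2), (90, 91.4), (105, 92.9), (120, 90.9), (135, 89.7), (150, 89.8), (165, 89.9)]
```

The ball stands 3.3 mm farther out than when free, which means full high-spot lift. The disc is at 49° and the rim rise is centred at the pointer (about 110°). I'll hand in.

```bash
python3 - <<'E'
from cell import r
print(r.current_contact_force(),r.current_t()); r.hand_in()
E
```

```text
[ 0.12522334 -0.21913685 -0.54938492] 43.3083
the job is handed in; nothing more can be done
```

The high spot should now be at the pointer tip, and I handed the job in at 43 s with the gripper open and clear above the handle.

- **Pointer:** I pressed it onto its stop with about 14 N. It stayed level in later pictures.
- **Finding the spot:** I turned the disc a little over one full turn by the handle, slowly, and felt two rises. The smaller one was about 132° from the other, as described. Scanning the high spot in both directions put its top at 49–50° counter-clockwise of the disc's starting angle. I left the disc there.
- **Final checks:** The last picture shows the disc turned 49.0° from its start. The ball is pushed back about 3.3 mm compared with its free position. The rim rise is centred on the pointer, and the gripper force reads close to zero.
- **Disagreements:** My force readings were taken after each stop, not while moving. They peaked about 9° past the top in each direction of travel, so a single pass disagreed with the final angle and I used the midpoint of the two. Early on I also took the first rise for the smaller one, but finishing the turn showed otherwise.
- **Not measured:** I did not measure the final contact force directly. I also took no after-picture measurement of the bystanders, but nothing was moved near them.

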